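# Turn the spice carousel to the jar that has run out, and hold it there

### The arm

A 7-joint arm with a two-finger parallel gripper is mounted at the origin on a cart in front of the work surface, level with it; the furniture and walls round the work are solid. World frame = base frame: x ahead of the robot, y to its left, z up, the work surface at z = 0. Lengths are in m, angles in rad, forces in N, time in s.
With the tool pointing down it reaches from about 0.4 to 0.85 m from the base axis. Payload 10.4 kg.
Tool frame: the origin (TCP) lies between the finger pads; the fingertips stand 11 mm ahead of it and the grasp point (between the pads) lies 8 mm behind it (tip_reach is the distance from the TCP to the fingertips, in m); z points along the fingers, y is the line along which they close (so a half turn about z gives the same grasp; the last joint's range is limited). The gripper opens to 85 mm and grips with 20 to 120 N. Pads are 22 mm wide; open, the fingers measure 114 mm over their backs; the gripper's body (76 mm by 85 mm) begins 54 mm behind the grasp point. The pads swing forward as they close: fully open they stand 13 mm farther back than shut.
Start: joints at [-1.359, 0.332, -0.065, 1.46, 0.022, 1.35, -0.088], TCP at [0.145, 0.608, 0.242] pointing down, gripper open.
Joint ranges: [-2.6, 2.6], [-0.5, 2.12], [-1.47, 1.34], [0.16, 2.42], [-1.27, 4.41], [0.06, 2.06], [-2.6, 2.6]. Speed limits (rad/s): [2.22, 2.22, 2.79, 2.79, 3.14, 3.14, 3.14].

### API

Orientations are given as a unit quaternion [x, y, z, w].
In Python, from workcell import * gives the robot as it stands.
- The arm moves only by the shell command python3 -m inch 'ROWS' [OPENING] [FORCE]. ROWS is JSON, a list of rows, each an object with "slide": the shift along the world's x, y, z in m, a list of three; "yaw": the turn about the world's z in rad. A call has 1 to 20 rows; each row is the pose to reach, as a shift and turn from the pose commanded when the call began; what a row does not reach only later rows make up. A row lasts 1/12 s, in which the tool goes at most 41.7 mm and 7.16 degrees, less where a joint would pass 70% of its speed; a pose out of reach is approached as far as the arm can. A call with a gripper value outside its range is refused whole. OPENING is the closure in counts, from 0 (fully open) to 255 (shut), set as the call begins (- or left out, the last holds). The fingers move at their own pace and stop on an object; FORCE is the grip in N (left out, the last holds). Time passes only in rows, so rows that repeat a pose let the fingers close. It gives the time, the measured TCP pose, the force, the opening and the grip force at its end, in the units of the state.
- get_obs(): the state, without advancing time (a new reading comes with each control period).
- camera(name): name is "scene" or "top" or "wrist"; returns a dict with "frame" (420x560x3 uint8, red, green, blue), "fx", "fy", "cx", "cy" (pixels), "extrinsics" (4x4, takes a point from world to camera coordinates). Camera axes: x right, y down, z forward; pixel columns grow to the right and rows downward; lengths in m; the calibration is good to about 2 mm. A picture is of the moment at which its call begins. There is no depth.
- hand_in(): hands the job in; it is judged then, once.
The state is a dict: "clock": time; "joint_pos": joint angles; "joint_velocities": joint speeds; "tau": joint torques, N m; "position": TCP position; "ee_rot": TCP orientation; "ft_force": force on the tool from outside, world axes, zero at the start; "torque": the same for the moment, N m; "grip_width": opening from 0.0 (shut) to 1.0 (fully open); "grasp_force": force on a finger pad.
Only numpy, scipy, OpenCV 4.12 (cv2) and the standard library are available. Lean on these libraries where they do the work, as an engineer would, in place of code of your own. Each camera call takes 0.05 s, during which the arm holds its last target. There are 200 camera calls.

### The job

The used jar standing on the red disc of the tray has run out: turn the spice carousel until the full jar of the same kind stands squarely at the red pointer of the carousel's foot. Leave all jars standing where they are, in their pockets and on the tray, and do not disturb the other things. Finish while still holding the carousel still in that position with the gripper; do not let go of it.

Things in the scene. Friction and masses are not known exactly. Their poses are not given: they have to be found in the camera images.
- foot: fixed round black foot of the spice carousel, 184 mm across, 11 mm high. Origin: centre of its underside on the worktop, on the turning axis. A red pointer, 22 mm wide, sticks out of it on its -x side to 139 mm from the axis and marks the carousel's front
- front (a point): the front place: where the axis of a jar standing in a pocket is when that pocket is exactly in line with the red pointer; 68 mm from the turning axis on the pointer's side, 22 mm above the worktop
- carousel: the turntable: pale wooden disc 210 mm across, top 22 mm above the worktop, with three ring pockets (48 mm inside, 36 mm high) 68 mm from the axis at 0, 120 and 240 degrees counter-clockwise from its own x, a 16 mm metal post and a bar handle, all one piece. Turns either way without stops about its vertical z axis (friction 0.02 N m). Origin: on the axis, 12 mm above the worktop
- handle (a point): centre of the dark wooden bar handle on top of the carousel's post, on the turning axis, 165 mm above the worktop. The bar is 56 mm long (along the carousel's own x), 18 mm thick (along its y), 36 mm high; its underside is 147 mm above the worktop, 19 mm or more above the jars' tops. Turning it turns the whole carousel
- tray: fixed wooden tray beside the carousel with the three used jars on it, 80 x 250 mm (its x, y), 8 mm thick; a red disc 68 mm across lies flush on it, 82 mm from its middle towards its +y end. Origin: centre of its underside
- red_spot (a point): centre of the red disc on the tray, 8 mm above the worktop
- jar_yellow: full spice jar with a mustard-yellow cap and a green and red label, 42 mm across, 106 mm high, standing loose in one of the carousel's pockets (which one varies; about 2 to 3 mm of play all round). Origin: centre of its underside
- used_yellow: used spice jar with a mustard-yellow cap and a green and red label, 42 mm across, 106 mm high, standing on one of the tray's three places (which one varies; one of the used jars stands on the red disc). Origin: centre of its underside
- jar_dark: full spice jar with a dark brown-black cap and a brown label, 43 mm across, 96 mm high, standing loose in one of the carousel's pockets (which one varies; about 2 to 3 mm of play all round). Origin: centre of its underside
- used_dark: used spice jar with a dark brown-black cap and a brown label, 43 mm across, 96 mm high, standing on one of the tray's three places (which one varies; one of the used jars stands on the red disc). Origin: centre of its underside
- jar_salt: full salt shaker with a grey perforated top, no label, 44 mm across, 90 mm high, standing loose in one of the carousel's pockets (which one varies; about 2 to 3 mm of play all round). Origin: centre of its underside
- used_salt: used salt shaker with a grey perforated top, no label, 44 mm across, 90 mm high, standing on one of the tray's three places (which one varies; one of the used jars stands on the red disc). Origin: centre of its underside
- printed_cup: white paper-like cup with red, black and orange print, 73 mm across, 153 mm high, standing behind the tray; bystander. Origin: centre of its underside
- teal_beaker: teal beaker, 80 mm across, 118 mm high, standing behind the tray; bystander. Origin: centre of its underside
- blue_mug: blue mug with handle, 89 x 126 mm, 121 mm high, standing behind the tray; bystander. Origin: centre of its underside
Mind the look-alikes: they are no part of the job. Leave any purple look-alike of the jar_yellow alone.

How it is judged:
At the end, for the whole second after the job is handed in: The full jar matching the used jar on the red disc is within 13 mm of the front place; all full jars are upright (0.15 rad) and down in their pockets; the fingers press on the carousel with over 1 N and it does not turn (under 0.1 rad/s) (((horizontal distance between used_yellow and red_spot below 0.03 m and horizontal distance between jar_yellow and front below 0.013 m) or (horizontal distance between used_dark and red_spot below 0.03 m and horizontal distance between jar_dark and front below 0.013 m) or (horizontal distance between used_salt and red_spot below 0.03 m and horizontal distance between jar_salt and front below 0.013 m)) and contact force between the fingers and carousel above 1 N and angular speed of carousel below 0.1 rad/s and height (world z) of each of jar_yellow, jar_dark, jar_salt below 0.03 m and angle between each of jar_yellow, jar_dark, jar_salt's own z axis and vertical below 0.15 rad); the arm keeps its last pose, push and grip.
It fails at once if a full jar is lifted out of its pocket or tipped over (height (world z) of any of jar_yellow, jar_dark, jar_salt above 0.065 m or angle between any of jar_yellow, jar_dark, jar_salt's own z axis and vertical above 0.35 rad).
It fails at once if a used jar on the tray is moved (distance of any of used_yellow, used_dark, used_salt from where it was at the start of the episode above 0.02 m).
It fails at once if a cup, beaker or mug behind the tray is moved (distance of any of printed_cup, teal_beaker, blue_mug from where it was at the start of the episode above 0.02 m).
It also fails if it takes over 58 s, if anything falls off the work surface, if the arm or the gripper's body presses on something with over 40 N, if the wrist force passes 120 N, or if a joint passes its speed limit or range.

## Working session

There is one attempt and no reset: what is moved stays moved. The work goes in short steps, Python scripts to look and compute and a shell command to move; the robot and the scene stay as the last step left them, time stands still between calls to the robot, and variables do not carry over. Pictures are saved under pics/ and viewed, at most 10 in all, crops included, and the job is handed in when it is done.

```bash
mkdir -p pics; cat > h.py <<'E'
from workcell import *
import numpy as np, cv2
def snap(n,f):
    c=camera(n); cv2.imwrite(f'pics/{f}.png',cv2.cvtColor(c['frame'],cv2.COLOR_RGB2BGR)); np.savez(f'pics/{f}.npz',**c); return c
def ray(c,u,v,z):
    E=np.array(c['extrinsics']); R=E[:3,:3]; o=-R.T@E[:3,3]
    d=R.T@np.array([(u-c['cx'])/c['fx'],(v-c['cy'])/c['fy'],1]); return o+d*(z-o[2])/d[2]
def proj(c,p):
    q=np.array(c['extrinsics'])@np.r_[p,1]; return c['fx']*q[0]/q[2]+c['cx'],c['fy']*q[1]/q[2]+c['cy']
E
python3 - <<'E'
from h import *
a=snap('scene','s0');b=snap('top','t0')
cv2.imwrite('pics/both.png',cv2.cvtColor(np.vstack([a['frame'],b['frame']])[:, :],cv2.COLOR_RGB2BGR))
print(get_obs())
E
```

```text
{'clock': 0.1, 'joint_pos': array([-1.35861523,  0.33282313, -0.06473462,  1.46083949,  0.0216253 ,
        1.3499018 , -0.08850005]), 'joint_velocities': array([-0.00084311,  0.00029594,  0.00014261, -0.00303075,  0.00027932,
       -0.00224483, -0.0016958 ]), 'tau': array([ 9.09694172e-04, -6.26745343e+01,  4.85905528e-02, -3.92433071e+01,
        1.62785954e-02,  6.85747204e-03, -4.28335375e-05]), 'position': array([0.14531035, 0.60754901, 0.24159507]), 'ee_rot': array([ 1.17092750e-01,  9.93120779e-01, -6.36313829e-04, -3.97345936e-05]), 'ft_force': array([0.6135766 , 0.98859113, 0.38859708]), 'torque': array([ 0.00254696, -0.01217751, -0.04610907]), 'grasp_force': 0.0, 'grip_width': 0.9994011202685852}
```

View pics/t0.png

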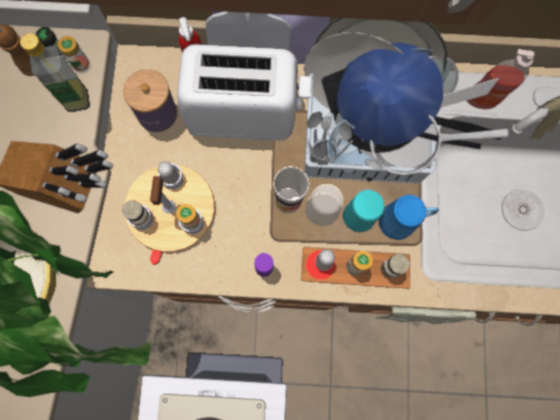

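View pics/s0.png

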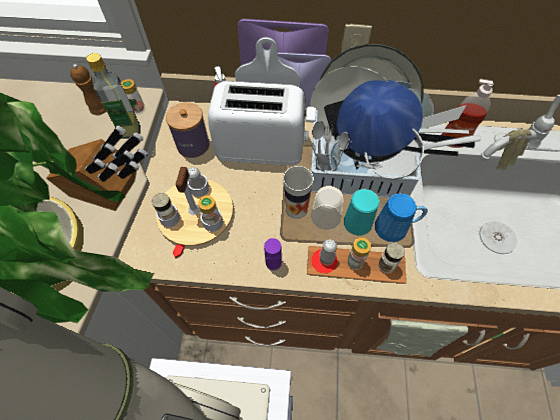

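The tray's red disc is at about (320,264) in the top view, with a grey-topped jar on it. The carousel disc is near (170,208), and its pointer near (155,257). I'll enlarge both areas and measure.

```bash
python3 - <<'E'
from h import *
t=dict(np.load('pics/t0.npz'));s=dict(np.load('pics/s0.npz'))
f=t['frame'];g=s['frame']
A=cv2.resize(f[145:275,110:240],(390,390),interpolation=3);B=cv2.resize(f[225:305,290:420],(390,240),interpolation=3)
C=cv2.resize(g[150:265,140:250],(373,390),interpolation=3);D=cv2.resize(g[225:290,300:413],(373,214),interpolation=3)
im=np.zeros((600,800,3),np.uint8);im[:390,:390]=A;im[395:595,:390]=B[:200];im[:390,400:773]=C;im[384:598,400:773]=D
cv2.imwrite('pics/crop.png',im[...,::-1])
# wood disc contour
hsv=cv2.cvtColor(f,cv2.COLOR_RGB2HSV)
print('disc hsv',hsv[235,165],hsv[240,180],'table',hsv[270,200],hsv[130,215])
red=(((hsv[...,0]<6)|(hsv[...,0]>174))&(hsv[...,1]>200)&(hsv[...,2]>120)).astype(np.uint8)
n,l,st,ce=cv2.connectedComponentsWithStats(red)
for i in range(1,n):
    if st[i,4]>15: print(ce[i],st[i],ray(t,*ce[i],.008))
for n_,c in(('t',t),('s',s)):
    E=c['extrinsics'];print(n_,-E[:3,:3].T@E[:3,3],c['fx'])
for p in [(170,208),(168,207)]: print(ray(t,*p,.022))
print('handle top',ray(t,157,188,.183), 'tcp px', proj(t,[.145,.608,.242]))
E
```

```text
disc hsv [ 21  96 241] [ 22  90 243] table [ 19  65 225] [150   2 104]
[182.70588235  41.17647059] [179  37   9   8  34] [0.96256205 0.14183525 0.008     ]
t [ 0.25816243 -0.10630861  1.22109657] 529.1232425330788
s [ 0.0177943  -0.15452235  0.94146337] 390.8587323183893
[0.52581627 0.12936666 0.022     ]
[0.52792677 0.13424123 0.022     ]
handle top [0.52989382 0.12808634 0.183     ] tcp px (np.float64(-141.2008871681802), np.float64(373.12915536422975))
```

View pics/crop.png

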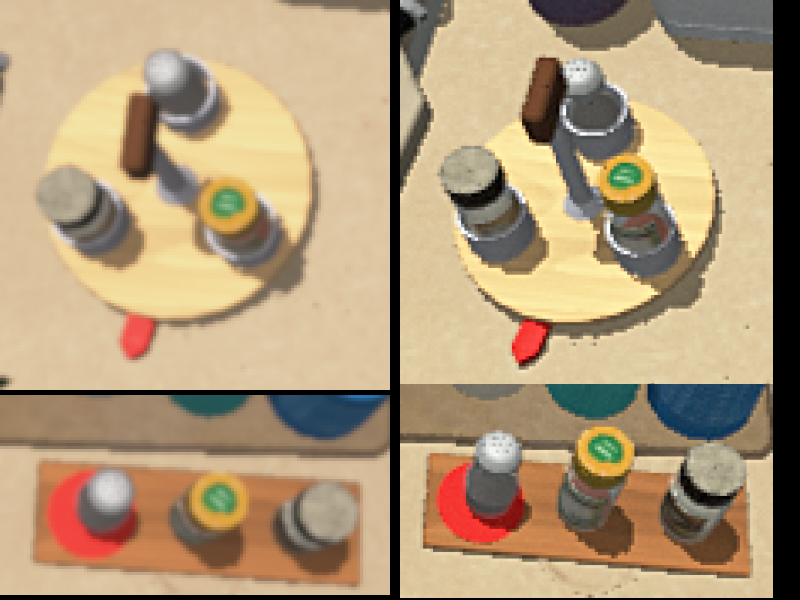

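Salt shakers match: the used one stands on the red disc, and the full one stands in the pocket at the back, which is the one along the handle bar. Next I'll measure the axis, the pointer direction and the bar direction.

```bash
python3 - <<'E'
from h import *
for nm,(x0,y0,x1,y1) in (('t0',(110,145,240,275)),('s0',(140,150,250,265))):
    c=dict(np.load(f'pics/{nm}.npz'));f=c['frame'];hsv=cv2.cvtColor(f,cv2.COLOR_RGB2HSV).astype(int)
    roi=np.zeros(f.shape[:2],bool);roi[y0:y1,x0:x1]=1
    H,S,V=hsv[...,0],hsv[...,1],hsv[...,2]
    def comp(m,k=1):
        n,l,st,ce=cv2.connectedComponentsWithStats((m&roi).astype(np.uint8));i=1+np.argmax(st[1:,4]);return l==i,ce[i],st[i,4]
    w,_,a=comp((H>18)&(H<28)&(S>80)&(V>200))
    cn=max(cv2.findContours(w.astype(np.uint8),0,1)[0],key=len);hu=cv2.convexHull(cn)
    P=np.array([ray(c,u,v,.022)[:2] for u,v in hu[:,0]])
    # circle fit, trimmed
    for _ in range(4):
        A=np.c_[2*P,np.ones(len(P))];x=np.linalg.lstsq(A,(P**2).sum(1),rcond=None)[0];ctr=x[:2];r=np.sqrt(x[2]+ctr@ctr)
        e=abs(np.hypot(*(P-ctr).T)-r);P=P[e<max(.004,2*e.std())] if _<3 else P
    print(nm,'disc',a,ctr,r,e.max())
    m,ce,a=comp(((H<7)|(H>172))&(S>170)&(V>150))
    p=ray(c,*ce,.008)[:2];d=p-ctr;print('pointer',ce,a,p,np.hypot(*d),np.degrees(np.arctan2(d[1],d[0])))
    m,ce,a=comp((V<130)&(S>110)&((H<14)|(H>172)))
    ys,xs=np.nonzero(m);q=np.array([ray(c,u,v,.175)[:2] for u,v in zip(xs,ys)])
    rc=cv2.minAreaRect((q*1e3).astype(np.float32));U,s,Vt=np.linalg.svd(q-q.mean(0))
    print('bar',ce,a,q.mean(0),rc,np.degrees(np.arctan2(Vt[0,1],Vt[0,0])))
    if nm=='t0': tops=[('salt',(110+170/3,145+68/3),.09+.012),('dark',(110+70/3,145+193/3),.118),('yel',(110+227/3,145+205/3),.128)]
    else: tops=[('salt',(140+580*0+178*.295,150+75*.295),.11),('dark',(140+72*.295,150+163*.295),.118),('yel',(140+227*.295,150+178*.295),.128)]
    for n,uv,z in tops:
        d=ray(c,*uv,z)[:2]-ctr;print(n,np.hypot(*d),np.degrees(np.arctan2(d[1],d[0])))
E
```

```text
t0 disc 1905 [0.53040878 0.13357797] 0.10336532925879845 0.0011111089910544047
pointer [155.74666667 256.36      ] 75 [0.41292784 0.15387739] 0.11922180890664942 170.19671311280683
bar [156.01941748 190.40776699] 206 [0.52684268 0.13137485] ((527.80419921875, 131.58905029296875), (16.942930221557617, 55.267784118652344), 89.61685180664062) -179.54542115717106
salt 0.06833666836012667 -3.1633960287173735
dark 0.06428477332370514 121.39412353297585
yel 0.07031315374382928 -122.59155463977518
s0 disc 1210 [0.53223616 0.13523178] 0.10344434105241634 0.0011973954484535282
pointer [177.51807229 249.85542169] 83 [0.41622097 0.15707696] 0.11805395480233052 169.33629692197354
bar [181.52083333 178.75      ] 192 [0.52792854 0.1328992 ] ((527.9620971679688, 132.14491271972656), (69.12476348876953, 24.80350112915039), 0.26758286356925964) -174.035880345182
salt 0.06190420896945398 -1.8288619142320806
dark 0.06317559119450519 116.580849462084
yel 0.07196891674965292 -121.04032025838409
```

```bash
python3 - <<'E'
from h import *
t=dict(np.load('pics/t0.npz'));s=dict(np.load('pics/s0.npz'))
def K(c):return np.array([[c['fx'],0,c['cx']],[0,c['fy'],c['cy']],[0,0,1]])@c['extrinsics'][:3]
for n,a,b in (('leaf',(148,359),(152,281)),('knife',(107,170),(132,150)),('knife2',(80,150),(122,133))):
    X=cv2.triangulatePoints(K(t),K(s),np.array(a,float).reshape(2,1),np.array(b,float).reshape(2,1))[:,0];p=X[:3]/X[3];print(n,p,proj(t,p),proj(s,p))
print('toaster',ray(t,180,100,.18),'canister',ray(t,150,90,.15))
snap('wrist','w0')
E
```

```text
leaf [0.20705273 0.0699165  0.36623235] (np.float64(149.7985419172195), np.float64(358.44484692693413)) (np.float64(148.62159962096436), np.float64(281.58060687081513))
knife [0.53338975 0.21058278 0.27162881] (np.float64(103.83887893372236), np.float64(171.16131796454948)) (np.float64(137.01065654381995), np.float64(148.7499218602095))
knife2 [0.57244986 0.25847908 0.27290366] (np.float64(80.89826678472375), np.float64(149.70407885295822)) (np.float64(120.59591029779983), np.float64(133.26728306501607))
toaster [0.72547616 0.09982721 0.18      ] canister [0.75851761 0.17335951 0.15      ]
```

View pics/w0.png

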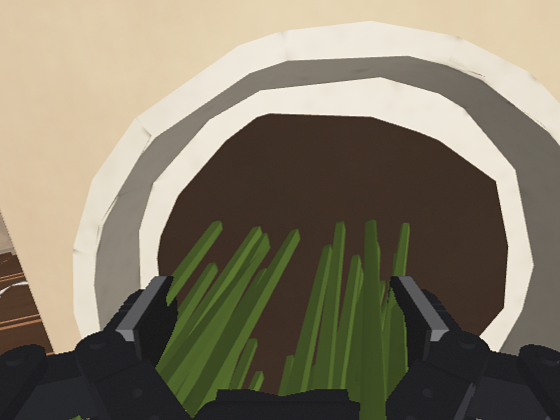

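The wrist view shows a plant pot under the start pose. The knives reach about z 0.27, roughly 8 cm beyond the carousel on its left, so I'll go up first, cross high, and keep the opening moderate.

```bash
python3 -m inch '[{"slide":[0,0,0.05],"yaw":0},{"slide":[0,0,0.09],"yaw":0},{"slide":[0,0,0.13],"yaw":0},{"slide":[0.02,-0.025,0.15],"yaw":-0.1},{"slide":[0.04,-0.05,0.15],"yaw":-0.2},{"slide":[0.06,-0.075,0.15],"yaw":-0.3},{"slide":[0.08,-0.1,0.15],"yaw":-0.4},{"slide":[0.1,-0.125,0.15],"yaw":-0.5},{"slide":[0.12,-0.15,0.15],"yaw":-0.6},{"slide":[0.14,-0.175,0.15],"yaw":-0.7},{"slide":[0.16,-0.2,0.15],"yaw":-0.8},{"slide":[0.18,-0.225,0.15],"yaw":-0.9},{"slide":[0.19,-0.235,0.15],"yaw":-1.0},{"slide":[0.19,-0.235,0.15],"yaw":-1.1},{"slide":[0.19,-0.235,0.15],"yaw":-1.2}]' 110 40; python3 -c "
from workcell import *;o=get_obs();print(o['joint_pos'],o['ft_force'],o['ee_rot'])"
```

```text
clock: 1.4
position: [0.3363, 0.3717, 0.3924]
ee_rot: [0.66, 0.751, 0.0, -0.0]
ft_force: [-0.6, -0.1, -0.2]
grip_width: 0.572
grasp_force: 0.0
[-1.11401689  0.01234597  0.19042828  1.52260405 -0.00242595  1.60671173
 -0.79520756] [-0.55190554 -0.1305983  -0.22108109] [ 6.60253930e-01  7.51042436e-01  7.35264371e-05 -4.93699386e-05]
```

```bash
python3 -m inch '[{"slide":[0.025,-0.03,0],"yaw":-0.12},{"slide":[0.05,-0.06,0],"yaw":-0.24},{"slide":[0.075,-0.09,0],"yaw":-0.36},{"slide":[0.1,-0.12,0],"yaw":-0.48},{"slide":[0.12,-0.15,0],"yaw":-0.6},{"slide":[0.14,-0.18,0],"yaw":-0.72},{"slide":[0.16,-0.2,0],"yaw":-0.84},{"slide":[0.18,-0.22,0],"yaw":-0.96},{"slide":[0.194,-0.239,0],"yaw":-1.08},{"slide":[0.194,-0.239,0],"yaw":-1.2},{"slide":[0.194,-0.239,0],"yaw":-1.32},{"slide":[0.194,-0.239,-0.02],"yaw":-1.44},{"slide":[0.194,-0.239,-0.05],"yaw":-1.56},{"slide":[0.194,-0.239,-0.08],"yaw":-1.7},{"slide":[0.194,-0.239,-0.1],"yaw":-1.7},{"slide":[0.194,-0.239,-0.1],"yaw":-1.7},{"slide":[0.194,-0.239,-0.1],"yaw":-1.7}]'; python3 -c "
from h import *;o=get_obs();print(o['joint_pos'],o['ee_rot'])
w=snap('wrist','w1');t=snap('top','t1');print(proj(w,[.53,.133,.183]),proj(w,[.558,.133,.183]),proj(w,[.502,.133,.183]))
E=np.zeros((600,800,3),np.uint8);E[:420,:560]=w['frame'];E[:240,560:]=t['frame'][80:320,50:290];cv2.imwrite('pics/w1b.png',E[...,::-1])"
```

```text
clock: 2.82
position: [0.529, 0.1339, 0.2922]
ee_rot: [1.0, 0.004, -0.001, 0.0]
ft_force: [-0.4, -0.6, 0.5]
grip_width: 0.571
grasp_force: 0.0
[-0.82561646  0.13401235  0.55062325  1.62107478 -0.07053999  1.40815884
 -1.82997291] [ 9.99991103e-01  4.13495858e-03 -7.36310424e-04  3.93319254e-04]
(np.float64(283.5627527233323), np.float64(209.76580330511663)) (np.float64(284.0027486492442), np.float64(170.010899797557)) (np.float64(283.15121019850045), np.float64(246.94985979391083))
```

View pics/w1b.png

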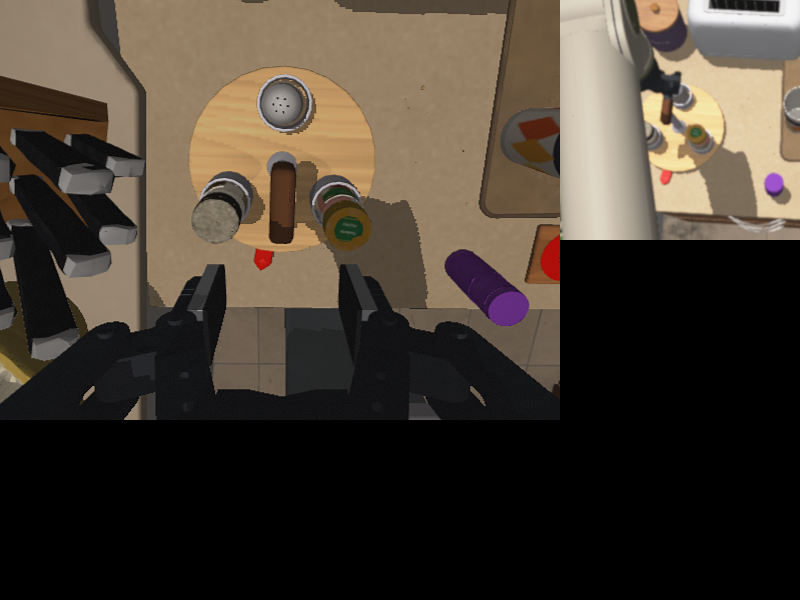

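The wrist view shows the bar straight below, from (283,165) to (283,242), lined up with the fingers. The salt shaker is at (283,103) and the pointer at (264,259). Now down and grip, measuring angles from the same image.

```bash
python3 - <<'E'
from h import *
c=dict(np.load('pics/w1.npz'));a=np.array([.530,.1335])
for n,u,v,z in (('pointer',264,259,.008),('salt',283,102,.112),('dark',216,221,.118),('yel',347,224,.128),('barfar',283,162,.183),('barnear',283,243,.183)):
    p=ray(c,u,v,z)[:2];d=p-a;print(n,p,np.hypot(*d),np.degrees(np.arctan2(d[1],d[0])))
E
python3 -m inch '[{"slide":[0.001,0,-0.03],"yaw":0},{"slide":[0.001,0,-0.06],"yaw":0},{"slide":[0.001,0,-0.09],"yaw":0},{"slide":[0.001,0,-0.11],"yaw":0},{"slide":[0.001,0,-0.13],"yaw":0},{"slide":[0.001,0,-0.13],"yaw":0},{"slide":[0.001,0,-0.13],"yaw":0},{"slide":[0.001,0,-0.13],"yaw":0}]'
python3 -m inch '[{"slide":[0,0,0],"yaw":0},{"slide":[0,0,0],"yaw":0},{"slide":[0,0,0],"yaw":0},{"slide":[0,0,0],"yaw":0},{"slide":[0,0,0],"yaw":0},{"slide":[0,0,0],"yaw":0},{"slide":[0,0,0],"yaw":0},{"slide":[0,0,0],"yaw":0}]' 255 40
```

```text
pointer [0.41024872 0.15525989] 0.12171220753466154 169.70120687739256
salt [0.60068659 0.13380199] 0.07068723269871097 0.2447812236047218
dark [0.49860812 0.19251812] 0.06684750328701237 118.00862131329863
yel [0.50034121 0.0775015 ] 0.06336778651080363 -117.9072781495757
barfar [0.56341069 0.13372854] 0.03341147266905555 0.39192272912478754
barnear [0.5050616  0.13313956] 0.024941007220931836 -179.17194047083973
clock: 3.58
position: [0.5316, 0.1342, 0.1645]
ee_rot: [1.0, 0.004, 0.001, -0.0]
ft_force: [0.2, 1.0, 0.7]
grip_width: 0.568
grasp_force: 0.0
clock: 4.25
position: [0.5311, 0.1338, 0.1637]
ee_rot: [1.0, 0.003, 0.001, -0.0]
ft_force: [-0.7, -2.1, 6.4]
grip_width: 0.205
grasp_force: 40.7
```

Gripped. Turning counter-clockwise by about 2.96 rad in total, in two gentle calls.

```bash
python3 -m inch '[{"slide":[0,0,0],"yaw":0.02},{"slide":[0,0,0],"yaw":0.06},{"slide":[0,0,0],"yaw":0.12},{"slide":[0,0,0],"yaw":0.2},{"slide":[0,0,0],"yaw":0.28},{"slide":[0,0,0],"yaw":0.36},{"slide":[0,0,0],"yaw":0.44},{"slide":[0,0,0],"yaw":0.52},{"slide":[0,0,0],"yaw":0.6},{"slide":[0,0,0],"yaw":0.68},{"slide":[0,0,0],"yaw":0.76},{"slide":[0,0,0],"yaw":0.84},{"slide":[0,0,0],"yaw":0.92},{"slide":[0,0,0],"yaw":1.0},{"slide":[0,0,0],"yaw":1.08},{"slide":[0,0,0],"yaw":1.16},{"slide":[0,0,0],"yaw":1.24},{"slide":[0,0,0],"yaw":1.3},{"slide":[0,0,0],"yaw":1.34},{"slide":[0,0,0],"yaw":1.36}]'; python3 -c "
from workcell import *;o=get_obs();print(o['joint_pos'],o['torque'])"
```

```text
clock: 5.92
position: [0.5312, 0.1337, 0.1637]
ee_rot: [0.775, 0.632, 0.001, 0.0]
ft_force: [-0.5, -1.9, 4.9]
grip_width: 0.205
grasp_force: 40.6
[-0.65768374  0.22245357  0.37364802  1.78914727 -0.08861862  1.14424763
 -0.45783719] [-0.19556436  0.20960088 -0.01199451]
```

Low forces; continuing by 1.60 rad.

```bash
python3 -m inch '[{"slide":[0,0,0],"yaw":0.03},{"slide":[0,0,0],"yaw":0.08},{"slide":[0,0,0],"yaw":0.17},{"slide":[0,0,0],"yaw":0.27},{"slide":[0,0,0],"yaw":0.37},{"slide":[0,0,0],"yaw":0.47},{"slide":[0,0,0],"yaw":0.57},{"slide":[0,0,0],"yaw":0.67},{"slide":[0,0,0],"yaw":0.77},{"slide":[0,0,0],"yaw":0.87},{"slide":[0,0,0],"yaw":0.97},{"slide":[0,0,0],"yaw":1.07},{"slide":[0,0,0],"yaw":1.17},{"slide":[0,0,0],"yaw":1.27},{"slide":[0,0,0],"yaw":1.37},{"slide":[0,0,0],"yaw":1.46},{"slide":[0,0,0],"yaw":1.53},{"slide":[0,0,0],"yaw":1.57},{"slide":[0,0,0],"yaw":1.59},{"slide":[0,0,0],"yaw":1.6}]'
python3 -m inch '[{"slide":[0,0,0],"yaw":0},{"slide":[0,0,0],"yaw":0},{"slide":[0,0,0],"yaw":0}]'; python3 -c "
from h import *;o=get_obs();print(o['joint_pos'],o['torque'])
w=snap('wrist','w2');t=snap('top','t2');s=snap('scene','s2')
E=np.zeros((600,800,3),np.uint8);E[:300,:400]=cv2.resize(w['frame'],(400,300));E[:360,400:]=cv2.resize(t['frame'][150:285,90:240],(400,360));E[300:600,:400]=cv2.resize(s['frame'],(400,300));E[360:600,400:]=cv2.resize(s['frame'][180:276,110:270],(400,240));cv2.imwrite('pics/w2b.png',E[...,::-1])"
```

```text
clock: 7.58
position: [0.5312, 0.1338, 0.1637]
ee_rot: [0.087, 0.996, 0.0, 0.001]
ft_force: [0.2, -0.6, 5.9]
grip_width: 0.204
grasp_force: 40.7
clock: 7.83
position: [0.5312, 0.1338, 0.1637]
ee_rot: [0.088, 0.996, 0.0, 0.001]
ft_force: [0.4, -0.5, 6.5]
grip_width: 0.202
grasp_force: 40.6
[-0.50411568  0.2177594   0.19763233  1.78102651 -0.04653597  1.14511384
  1.10351724] [-0.16872074  0.24920389 -0.03226742]
```

View pics/w2b.png

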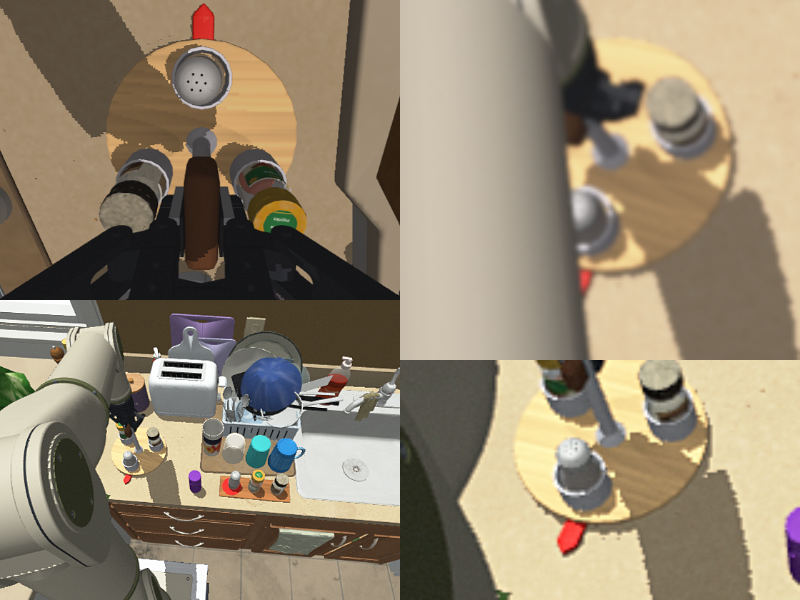

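The wrist view shows the post base at (202,140), the salt pocket ring at (203,78) and the pointer at (204,20) in one line. All jars are upright and the grip is holding at 40 N, so I'm handing in.

```bash
python3 -c "
from workcell import *;print(hand_in())"
```

```text
the job is handed in; nothing more can be done
None
```

I turned the carousel so that the full salt shaker stands at the red pointer, and handed the job in with the gripper still holding the handle at about 40 N; the hand-in call returned no verdict.

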